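# Clip the cartons with sound pegs, throw out the slack ones

### The job

Both opened cartons need a peg to keep them shut, but of the four wooden pegs hanging on the caddy's front wall two have gone slack: squeeze them to feel which. Clip a sound peg from above over the top fin of each carton, well down and near the middle, so that the fin is held shut, and put the two slack pegs in the blue bowl. Keep cartons and caddy standing, and leave the mug and the scissors alone.

Things in the scene. Friction and masses are not known exactly. Their poses are not given: they have to be found in the camera images.
- peg_1: wooden spring clothes peg, one of four alike: 95 mm long, 16 mm wide, 50 g. Origin on the spring axis; z from jaws to grips, x across the levers (the way it is squeezed), y along the spring axis. Closed, the grips flare up to 48 mm above the origin, there 40 mm apart over their outsides; squeezed to the stop they are parallel, 17 mm over their outsides
- peg_1_lever (a joint): squeeze of peg_1: 0 closed on a 5 mm edge, 0.45 at the stop, jaw tips then 20 mm wider apart. The pegs differ only in their springs, two being slack: a sound peg resists with 7 to 11 N at the ends of the grips between half and fully squeezed, a slack one with 1 to 2 N; at the stop all are rigid
- peg_1_tip (a point): point between the jaw tips of peg_1, 45 mm below its origin
- peg_2: another such peg, in every outward respect like peg_1 (same size, origin and axes)
- peg_2_lever (a joint): squeeze of peg_2, as for peg_1
- peg_2_tip (a point): point between the jaw tips of peg_2, 45 mm below its origin
- peg_3: another such peg, in every outward respect like peg_1 (same size, origin and axes)
- peg_3_lever (a joint): squeeze of peg_3, as for peg_1
- peg_3_tip (a point): point between the jaw tips of peg_3, 45 mm below its origin
- peg_4: another such peg, in every outward respect like peg_1 (same size, origin and axes)
- peg_4_lever (a joint): squeeze of peg_4, as for peg_1
- peg_4_tip (a point): point between the jaw tips of peg_4, 45 mm below its origin
- caddy: open wooden caddy, 100 (x) by 240 (y) by 85 mm high, walls 5 mm; a spice jar (105 mm) and a tin stand in it. Origin at the centre of its underside, z up. The pegs hang side by side, about 50 mm apart, jaws down over its front (-x) long wall, which faces the robot: jaws 16 mm down the wall, origins 29 mm above the rim
- carton_low: opened gable-top drink carton, loose, 0.4 to 0.8 kg: body 75 x 75 mm, 105 mm high, roof up to 133 mm, then an upright fin 75 mm long along its y, up to 173 mm. Origin at the centre of its underside, z up. The fin is two 2.5 mm halves, the rear one rigid, the front one (-x side) a flap
- carton_low_flap (a joint): angle of the front half of the fin about its foot: 0 pressed shut (fin then 5 mm thick), 0.12 sprung open (fin 10 mm thick at the top). Pressing it shut takes about 3 N at its top edge: one sound peg holds it shut, slack ones do not
- carton_low_fin (a point): middle of the fin's top edge, in the plane where its halves meet, 173 mm above the underside of the carton
- carton_tall: a like carton, 25 mm taller: body 130 mm high, roof up to 158 mm, fin up to 198 mm; origin, axes and fin as for carton_low
- carton_tall_flap (a joint): as for carton_low_flap, on carton_tall
- carton_tall_fin (a point): middle of the fin's top edge of carton_tall, 198 mm above its underside
- bowl: fluted blue-grey bowl, 149 mm wide, 66 mm high, floor 10 mm thick and about 85 mm wide inside; empty, for the pegs to be thrown out; origin at the centre of its underside. The bowl and the two cartons stand in a row on the worktop in front of the caddy, in any order
- mug: white mug with handle, 82 x 112 mm, 94 mm high, standing by at the right of the caddy; behind and right of it a wall cabinet hangs over the worktop, underside 0.55 m up; origin at the centre of its underside
- scissors: pair of kitchen scissors lying flat, 87 x 199 x 9 mm; origin under its centre

How it is judged (in metres and radians):
On the way, in this order (a step that is already met when the one before it is completed fails the run):
1. a peg is squeezed open between the fingers (((value of joint peg_1_lever above 0.15 rad and contact force between peg_1 and the fingers above 0.5 N) or (value of joint peg_2_lever above 0.15 rad and contact force between peg_2 and the fingers above 0.5 N) or (value of joint peg_3_lever above 0.15 rad and contact force between peg_3 and the fingers above 0.5 N) or (value of joint peg_4_lever above 0.15 rad and contact force between peg_4 and the fingers above 0.5 N))), for 0.1 s.
2. a peg lies in the bowl, or the fin of a carton is held shut (((horizontal distance between peg_1 and bowl below 0.07 m and z of peg_1 in the frame of bowl between 0 and 0.095 m) or (horizontal distance between peg_2 and bowl below 0.07 m and z of peg_2 in the frame of bowl between 0 and 0.095 m) or (horizontal distance between peg_3 and bowl below 0.07 m and z of peg_3 in the frame of bowl between 0 and 0.095 m) or (horizontal distance between peg_4 and bowl below 0.07 m and z of peg_4 in the frame of bowl between 0 and 0.095 m) or value of joint any of carton_low_flap, carton_tall_flap below 0.04 rad)), for 0.2 s.
At the end, for the whole second after the job is handed in: Every peg is at rest, two in the bowl and the others over the cartons' fins (jaw tips 6 to 40 mm below the fin's top, within 34 mm of its middle); both flaps are held shut to within 0.04 rad; cartons, bowl and caddy stand upright (((horizontal distance between peg_1 and bowl below 0.07 m and z of peg_1 in the frame of bowl between 0 and 0.095 m) or (x of peg_1_tip in the frame of carton_low between -0.01 and 0.01 m and y of peg_1_tip in the frame of carton_low between -0.034 and 0.034 m and z of peg_1_tip in the frame of carton_low between 0.133 and 0.167 m) or (x of peg_1_tip in the frame of carton_tall between -0.01 and 0.01 m and y of peg_1_tip in the frame of carton_tall between -0.034 and 0.034 m and z of peg_1_tip in the frame of carton_tall between 0.158 and 0.192 m)) and ((horizontal distance between peg_2 and bowl below 0.07 m and z of peg_2 in the frame of bowl between 0 and 0.095 m) or (x of peg_2_tip in the frame of carton_low between -0.01 and 0.01 m and y of peg_2_tip in the frame of carton_low between -0.034 and 0.034 m and z of peg_2_tip in the frame of carton_low between 0.133 and 0.167 m) or (x of peg_2_tip in the frame of carton_tall between -0.01 and 0.01 m and y of peg_2_tip in the frame of carton_tall between -0.034 and 0.034 m and z of peg_2_tip in the frame of carton_tall between 0.158 and 0.192 m)) and ((horizontal distance between peg_3 and bowl below 0.07 m and z of peg_3 in the frame of bowl between 0 and 0.095 m) or (x of peg_3_tip in the frame of carton_low between -0.01 and 0.01 m and y of peg_3_tip in the frame of carton_low between -0.034 and 0.034 m and z of peg_3_tip in the frame of carton_low between 0.133 and 0.167 m) or (x of peg_3_tip in the frame of carton_tall between -0.01 and 0.01 m and y of peg_3_tip in the frame of carton_tall between -0.034 and 0.034 m and z of peg_3_tip in the frame of carton_tall between 0.158 and 0.192 m)) and ((horizontal distance between peg_4 and bowl below 0.07 m and z of peg_4 in the frame of bowl between 0 and 0.095 m) or (x of peg_4_tip in the frame of carton_low between -0.01 and 0.01 m and y of peg_4_tip in the frame of carton_low between -0.034 and 0.034 m and z of peg_4_tip in the frame of carton_low between 0.133 and 0.167 m) or (x of peg_4_tip in the frame of carton_tall between -0.01 and 0.01 m and y of peg_4_tip in the frame of carton_tall between -0.034 and 0.034 m and z of peg_4_tip in the frame of carton_tall between 0.158 and 0.192 m)) and (((horizontal distance between peg_1 and bowl below 0.07 m and z of peg_1 in the frame of bowl between 0 and 0.095 m) and (horizontal distance between peg_2 and bowl below 0.07 m and z of peg_2 in the frame of bowl between 0 and 0.095 m)) or ((horizontal distance between peg_1 and bowl below 0.07 m and z of peg_1 in the frame of bowl between 0 and 0.095 m) and (horizontal distance between peg_3 and bowl below 0.07 m and z of peg_3 in the frame of bowl between 0 and 0.095 m)) or ((horizontal distance between peg_1 and bowl below 0.07 m and z of peg_1 in the frame of bowl between 0 and 0.095 m) and (horizontal distance between peg_4 and bowl below 0.07 m and z of peg_4 in the frame of bowl between 0 and 0.095 m)) or ((horizontal distance between peg_2 and bowl below 0.07 m and z of peg_2 in the frame of bowl between 0 and 0.095 m) and (horizontal distance between peg_3 and bowl below 0.07 m and z of peg_3 in the frame of bowl between 0 and 0.095 m)) or ((horizontal distance between peg_2 and bowl below 0.07 m and z of peg_2 in the frame of bowl between 0 and 0.095 m) and (horizontal distance between peg_4 and bowl below 0.07 m and z of peg_4 in the frame of bowl between 0 and 0.095 m)) or ((horizontal distance between peg_3 and bowl below 0.07 m and z of peg_3 in the frame of bowl between 0 and 0.095 m) and (horizontal distance between peg_4 and bowl below 0.07 m and z of peg_4 in the frame of bowl between 0 and 0.095 m))) and value of joint each of carton_low_flap, carton_tall_flap below 0.04 rad and angle between each of carton_low, carton_tall, caddy, bowl's own z axis and vertical below 0.12 rad and height (world z) of each of carton_low, carton_tall below 0.01 m and linear speed of each of peg_1, peg_2, peg_3, peg_4 below 0.03 m/s); the robot touches nothing.
It fails at once if the mug is shifted or tipped (distance of mug from where it was at the start of the episode above 0.03 m or angle between mug's own z axis and vertical above 0.3 rad).
It fails at once if the scissors are moved (distance of scissors from where it was at the start of the episode above 0.04 m).
It fails at once if a carton is knocked over (angle between any of carton_low, carton_tall's own z axis and vertical above 0.6 rad).
It also fails if it takes over 72 s, if anything falls off the work surface, if the arm or the gripper's body presses on something with over 40 N, if the wrist force passes 120 N, or if a joint passes its speed limit or range.

### The arm

A 6-joint arm with a two-finger parallel gripper is mounted at the origin on a cart in front of the work surface, level with it; the furniture and walls round the work are solid. World frame = base frame: x ahead of the robot, y to its left, z up, the work surface at z = 0. Lengths are in mm, angles in degrees, forces in N, time in s.
With the tool pointing down it reaches from about 275 to 825 mm from the base axis. Payload 5.2 kg.
Tool frame: the origin (TCP) lies midway between the tips of the shut fingers; the grasp point (between the pads) lies 19 mm behind it (ctrl.grasp_offset is the distance from the TCP to the grasp point, in mm); z points along the fingers, y is the line along which they close (so a half turn about z gives the same grasp; the last joint's range is limited). The gripper opens to 93 mm and grips with 3 to 60 N. Pads are 15 mm wide; open, the fingers measure 128 mm over their backs; the gripper's body (75 mm by 188 mm) begins 65 mm behind the grasp point.
Start: joints at [-76.593, 14.817, 87.949, -0, 77.235, -11.62], TCP at [232.694, -498.356, 218.653] pointing down, gripper open.
Joint ranges: [-179.93, 179.93], [-52.35, 119.4], [10.71, 147.94], [-69.91, 249.91], [12.55, 155.21], [-178.61, 178.61]. Speed limits (degrees/s): [147.25, 147.25, 180, 180, 180, 180].

### API

Orientations are given as a 3x3 rotation matrix whose columns are the frame's x, y, z axes.
In Python, from rig import ctrl gives the robot as it stands. Calls block until the motion is done:
- ctrl.move_to(position, orientation): joint-space move of the TCP to a pose.
- ctrl.servo_line(position, ori=None, max_speed=150): straight line of the TCP; ori=None keeps the orientation; max_speed is the mean speed in mm/s.
- ctrl.move_joints(angles): joint-space move.
- ctrl.gripper_open() and ctrl.gripper_close(strength=None): open the fingers fully, or close them until they stop; strength is the grip in N (None keeps the last).
- ctrl.sleep(seconds).
- ctrl.ik(position, orientation): joint angles nearest the present ones, or None.
- ctrl.get_image(name): name is "scene" or "top" or "wrist"; returns the picture (400x640x3 uint8, red, green, blue); there is no depth.
- ctrl.camera_info(name): a dict with "camera_matrix" (3x3 intrinsics, pixels), "dist_coeffs" ([k1, k2, p1, p2, k3] as OpenCV has them; the pictures are not rectified), "eye" and "attitude" of the camera in the world. Camera axes: x right, y down, z forward; pixel columns grow to the right and rows downward; lengths in mm; the calibration is good to about 2 mm. A picture is of the moment at which its call begins: read the wrist's pose just before it. camera_info takes no time and is no camera call; for the wrist camera it gives the pose at the moment of the call.
A pose or a line that the arm cannot do raises ctrl.PlanningError and nothing moves.
- ctrl.hand_in(): hands the job in; it is judged then, once.
Readings, each from a call of its own:
- ctrl.read_time(): time.
- ctrl.read_qpos(): joint angles.
- ctrl.read_qvel(): joint speeds.
- ctrl.read_joint_torque(): joint torques, N m.
- ctrl.read_ee_pos(): TCP position.
- ctrl.read_tcp_rot(): TCP orientation.
- ctrl.read_ft_force(): force on the tool from outside, world axes, zero at the start.
- ctrl.read_moment(): the same for the moment, N m.
- ctrl.read_grip_width(): opening from 0.0 (shut) to 1.0 (fully open).
- ctrl.read_grip_force(): force on a finger pad.
Only numpy, scipy, OpenCV 4.12 (cv2) and the standard library are available. Lean on these libraries where they do the work, as an engineer would, in place of code of your own. Each camera call takes 0.05 s, during which the arm holds its last target. There are 200 camera calls.

## Working session

There is one attempt and no reset: what is moved stays moved. The work goes in short steps, each a Python script; the robot and the scene stay as the last script left them, time stands still between calls to the robot, and variables do not carry over. Pictures are saved under pics/ and viewed, at most 12 in all, crops included, and the job is handed in when it is done.

```bash
mkdir -p pics; ls; python3 - <<'E'
from rig import ctrl
import cv2
for n in ("scene","top"):
    im=ctrl.get_image(n); cv2.imwrite(f"pics/{n}0.png",im[...,::-1])
    print(n,ctrl.camera_info(n))
print(ctrl.camera_info("wrist"),ctrl.read_time(),ctrl.read_grip_width(), ctrl.grasp_offset)
E
```

```text
pics
rig.py
scene {'camera_matrix': array([[380.14925791,   0.        , 320.34390714],
       [  0.        , 380.14925791, 202.68638513],
       [  0.        ,   0.        ,   1.        ]]), 'dist_coeffs': array([-0.01031353,  0.        ,  0.        ,  0.        ,  0.        ]), 'eye': array([-162.23293182,  364.98446334,  694.15364511]), 'attitude': array([[-0.57455755, -0.45259417,  0.68193998],
       [-0.81840596,  0.32763397, -0.47208862],
       [-0.00976215, -0.82934583, -0.55865034]])}
top {'camera_matrix': array([[362.17606259,   0.        , 321.38501978],
       [  0.        , 362.17606259, 199.10469703],
       [  0.        ,   0.        ,   1.        ]]), 'dist_coeffs': array([-0.03810438,  0.        ,  0.        ,  0.        ,  0.        ]), 'eye': array([ 356.52983652, -118.47819873, 1111.68299058]), 'attitude': array([[ 0.0257846 , -0.98470333,  0.17232097],
       [-0.99965078, -0.02639586, -0.00125632],
       [ 0.00578567, -0.17222839, -0.98504005]])}
{'camera_matrix': array([[319.51447596,   0.        , 315.8878659 ],
       [  0.        , 319.51447596, 200.06064097],
       [  0.        ,   0.        ,   1.        ]]), 'dist_coeffs': array([0.01918616, 0.        , 0.        , 0.        , 0.        ]), 'eye': array([ 306.47049862, -462.77826814,  385.41758567]), 'attitude': array([[ 0.42344473, -0.86691775, -0.26296041],
       [-0.90592056, -0.40571988, -0.12124079],
       [-0.00158247,  0.28956001, -0.95715855]])} 0.1 1.00069537782035 18.8
```

View pics/scene0.png

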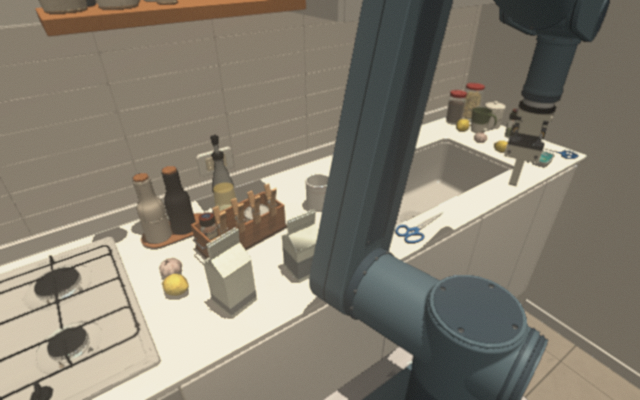

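View pics/top0.png

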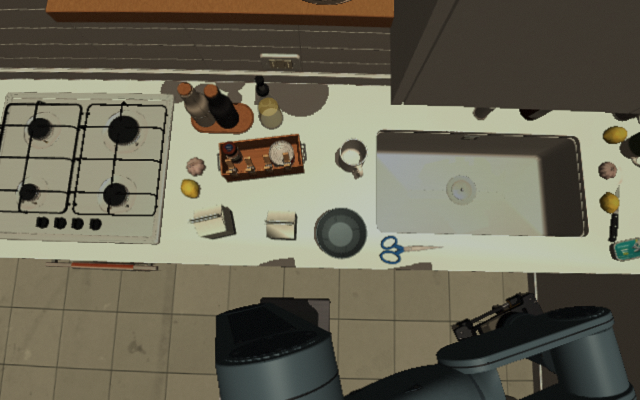

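```bash
cat > h.py <<'E'
import numpy as np, cv2
from rig import ctrl
def ray(ci,px):
    u=cv2.undistortPoints(np.array([[px]],float),ci["camera_matrix"],ci["dist_coeffs"])[0,0]
    d=ci["attitude"]@np.array([u[0],u[1],1.]); return ci["eye"],d/np.linalg.norm(d)
def onplane(ci,px,z):
    e,d=ray(ci,px); return e+d*(z-e[2])/d[2]
def tri(obs):
    A=np.zeros((3,3));b=np.zeros(3);R=[]
    for ci,px in obs:
        e,d=ray(ci,px);P=np.eye(3)-np.outer(d,d);A+=P;b+=P@e;R.append((P,e))
    x=np.linalg.solve(A,b); return x,max(np.linalg.norm(P@(x-e)) for P,e in R)
def proj(ci,p):
    R=ci["attitude"].T
    return cv2.projectPoints(np.array([p],float),cv2.Rodrigues(R)[0],-R@ci["eye"],ci["camera_matrix"],ci["dist_coeffs"])[0][0,0]
def down(yaw):
    "tool pointing down, closing axis y at yaw deg from world x (tool x then = y cross z)"
    a=np.radians(yaw); y=np.array([np.cos(a),np.sin(a),0]); z=np.array([0,0,-1.]); return np.array([np.cross(y,z),y,z]).T
E
python3 - <<'E'
from h import *
ci=ctrl.camera_info("top")
for n,p,z in [("caddy FL",(222,180),85),("caddy FR",(305,170),85),("caddy BL",(219,142),85),("caddy BR",(299,135),85),("Lfin a",(191,220),198),("Lfin b",(221,215),198),("Rfin a",(266,225),173),("Rfin b",(297,225),173),("bowl",(340,232),30),("mug",(350,155),90),("sc",(410,248),5)]:
    print(n,onplane(ci,p,z).round())
T=ctrl.read_tcp_rot();w=ctrl.camera_info("wrist")
print(T.round(3),(T.T@(w["eye"]-ctrl.read_ee_pos())).round(1),(T.T@w["attitude"]).round(3))
for y in (0,180):
  for p in ([400,60,350],[400,160,350],[450,120,350]): print(y,p,ctrl.ik(np.array(p),down(y)))
E
```

```text
caddy FL [585. 171.  85.]
caddy FR [621. -70.  85.]
caddy BL [700. 188.  85.]
caddy BR [728. -48.  85.]
Lfin a [454. 210. 198.]
Lfin b [468. 135. 198.]
Rfin a [449.  22. 173.]
Rfin b [451. -58. 173.]
bowl [ 448. -178.   30.]
mug [ 669. -200.   90.]
sc [ 406. -393.    5.]
[[ 0.906  0.423 -0.   ]
 [ 0.423 -0.906  0.002]
 [ 0.    -0.002 -1.   ]] [  81.9   -0.8 -167.5] [[ 0.    -0.957 -0.29 ]
 [ 1.     0.     0.   ]
 [-0.    -0.29   0.957]]
0 [400, 60, 350] [-7.36781359e+00 -4.23540220e+00  9.12295128e+01 -2.54444375e-14
  9.30058894e+01 -7.36781359e+00]
0 [400, 160, 350] [ 6.89813371e+00 -1.28999232e+00  8.84611730e+01 -2.54444375e-14
  9.28288193e+01  6.89813371e+00]
0 [450, 120, 350] [ 1.16828520e+00  2.57022975e+00  8.45471604e+01 -2.54444375e-14
  9.28826099e+01  1.16828520e+00]
180 [400, 60, 350] [-7.36781359e+00 -4.23540220e+00  9.12295128e+01 -2.54444375e-14
  9.30058894e+01  1.72632186e+02]
180 [400, 160, 350] [ 6.89813371e+00 -1.28999232e+00  8.84611730e+01 -2.54444375e-14
  9.28288193e+01 -1.73101866e+02]
180 [450, 120, 350] None
```

```bash
python3 - <<'E'
from h import *
import pickle
out=[]
for i,p in enumerate([[470,110,340],[470,0,340]]):
    ctrl.move_to(np.array(p,float),down(0)); ctrl.sleep(.15)
    ci=ctrl.camera_info("wrist"); im=ctrl.get_image("wrist"); out.append((ci,im))
    cv2.imwrite(f"pics/w{i}.png",im[...,::-1]); print(ctrl.read_time(),ci["eye"])
pickle.dump(out,open("w.pkl","wb"))
E
```

```text
2.6667 [470.56477719 191.59854687 507.24264826]
3.3833 [470.1173207   82.95850414 507.57127145]
```

View pics/w0.png

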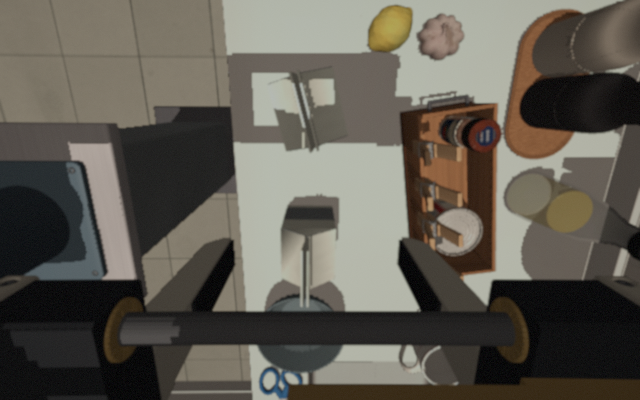

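View pics/w1.png

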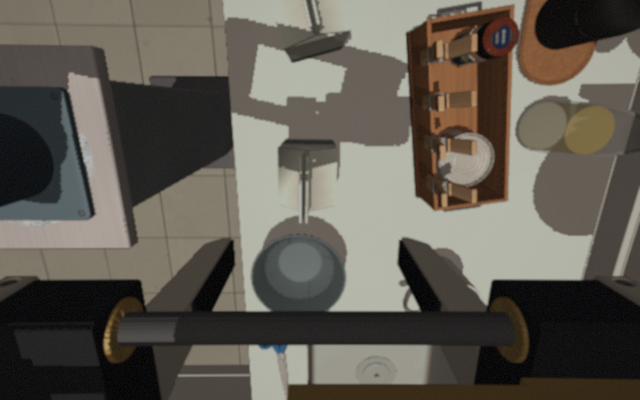

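```bash
python3 - <<'E'
import pickle,cv2,numpy as np
o=pickle.load(open("w.pkl","rb"))
def crop(im,x,y,w,h,s): return cv2.resize(im[y:y+h,x:x+w,::-1],(w*s,h*s),interpolation=cv2.INTER_CUBIC)
a=crop(o[0][1],400,100,100,145,4);b=crop(o[1][1],405,25,100,145,4)
b=crop(o[1][1],405,25,100,145,4); b2=crop(o[1][1],405,70,100,145,4)
cv2.imwrite("pics/c1.png",np.hstack([a,b]))
cv2.imwrite("pics/c2.png",np.hstack([crop(o[0][1],265,60,90,140,4),crop(o[1][1],265,130,90,140,4)]))
E
```

```text
(no output)
```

View pics/c1.png

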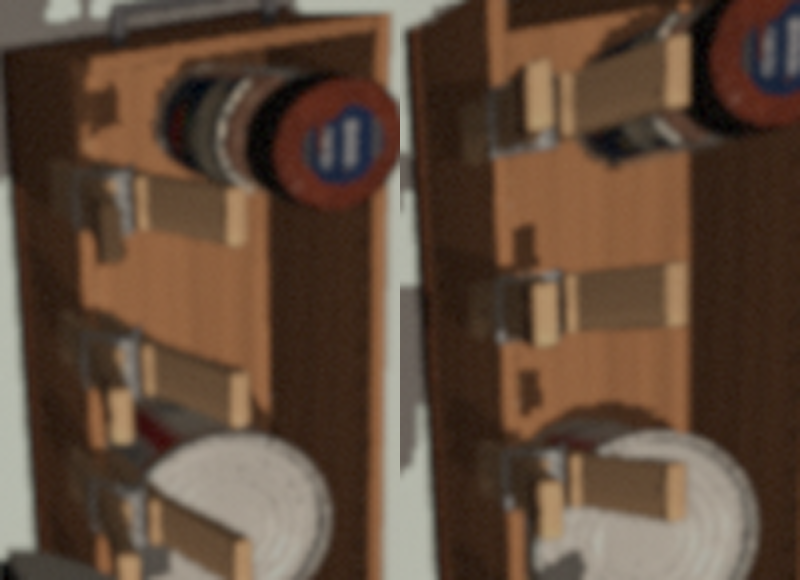

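View pics/c2.png

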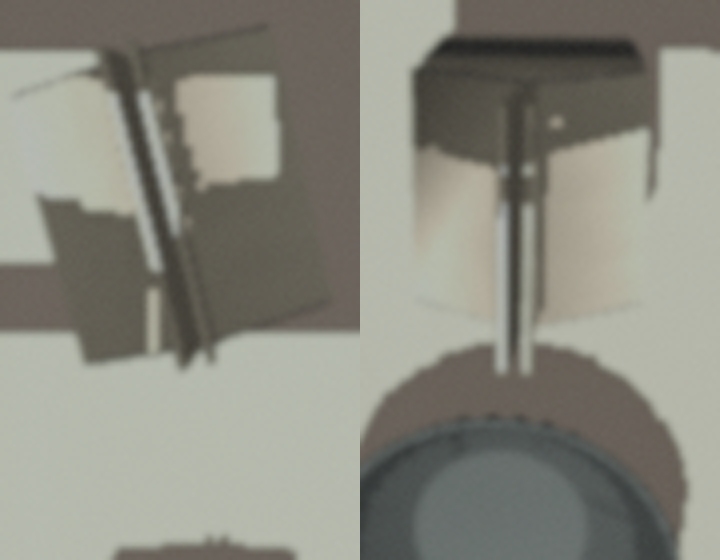

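```bash
python3 - <<'E'
from h import *
import pickle
o=pickle.load(open("w.pkl","rb"))
for i,p in enumerate([[470,-80,340],[470,200,340]]):
    ctrl.move_to(np.array(p,float),down(0)); ctrl.sleep(.15)
    ci=ctrl.camera_info("wrist"); im=ctrl.get_image("wrist"); o.append((ci,im))
    cv2.imwrite(f"pics/w{i+2}.png",im[...,::-1])
pickle.dump(o,open("w.pkl","wb"))
def crop(im,x,y,w,h,s=4): return cv2.resize(im[y:y+h,x:x+w,::-1],(w*s,h*s),interpolation=cv2.INTER_CUBIC)
ci=o[2][0]; print("low fin in w2",proj(ci,[450,-18,173]),"pegs",proj(ci,[615,90,160]),proj(ci,[625,-60,160]))
ci=o[3][0]; print("tall fin in w3",proj(ci,[461,172,198]), "A",proj(ci,[600,140,160]))
# panels: w1 pegs C,D ; w2 pegs; low fin w2 ; tall fin w3
c=proj(o[2][0],[450,-18,173]).astype(int); t=proj(o[3][0],[461,172,198]).astype(int); q=proj(o[2][0],[618,20,160]).astype(int)
P=[(2,q[0]-40,max(q[1]-75,0),80,145),(2,c[0]-25,max(c[1]-70,0),50,145),(3,t[0]-32,max(0,t[1]-70),65,145)]
print(P)
cv2.imwrite("pics/c3.png",np.hstack([crop(o[k][1],x,y,w,h) for k,x,y,w,h in P]))
E
```

```text
low fin in w2 [295.76473997 124.97240866] pegs [467.72199371   7.49849668] [456.82433184 163.61952688]
tall fin in w3 [306.17385538 214.03880726] A [426.55082689 228.91317711]
[(2, np.int64(420), np.int64(10), 80, 145), (2, np.int64(270), np.int64(54), 50, 145), (3, np.int64(274), np.int64(144), 65, 145)]
```

View pics/c3.png

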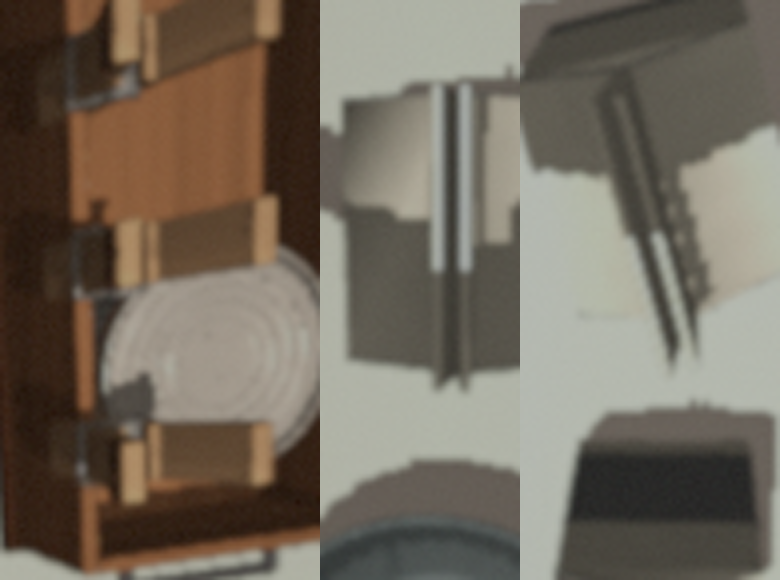

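```bash
cat > m.py <<'E'
from h import *
import pickle
o=pickle.load(open("w.pkl","rb"))
def P(k,x0,y0,off,c): return (o[k][0],(x0+(c[0]-off+.5)/4-.5,y0+(c[1]+.5)/4-.5))
a=lambda *c:P(0,400,100,0,c)
b=lambda *c:P(1,405,25,400,c)
c=lambda *q:P(2,420,10,0,q)
la=lambda *q:P(1,265,130,360,q); lb=lambda *q:P(2,270,54,320,q)
ta=lambda *q:P(0,265,60,0,q); tb=lambda *q:P(3,274,144,520,q)
def show(n,*ob):
    x,r=tri(ob); print(n,x.round(1),"res",round(r,2)); return x
if __name__=="__main__":
    show("A f",a(108,230),b(538,95)); show("A b",a(238,217),b(678,68))
    show("B f",a(120,415),b(543,313),c(125,30)); show("B b",a(240,397),b(677,293),c(265,15))
    show("C f",a(127,565),b(550,510),c(130,253)); show("C b",a(240,560),b(677,490),c(264,230))
    for z in(158,161,164):
        print("D",z,onplane(*c(133,467),z).round(1),onplane(*c(263,455),z).round(1))
        print("C",z,onplane(*c(130,253),z).round(1),onplane(*c(264,230),z).round(1))
    for n,x,y in [("rear end",la(526,372),lb(464,385)),("rear far",la(527,85),lb(466,83)),("flap end",la(502,372),lb(437,385))]: show("low "+n,x,y)
    for n,x,y in [("rear end",ta(208,360),tb(694,358)),("rear far",ta(133,55),tb(628,70)),("flap end",ta(184,367),tb(672,370)),("flap far",ta(107,55),tb(603,95))]: show("tall "+n,x,y)
    # bowl rim by colour in w1
    im=cv2.cvtColor(o[1][1],cv2.COLOR_RGB2HSV); roi=np.zeros(im.shape[:2],np.uint8); roi[225:320,235:365]=1
    m=cv2.inRange(im,(85,40,20),(125,255,200))*roi
    cs=max(cv2.findContours(m,0,2)[0],key=cv2.contourArea); print("bowl bbox",cv2.boundingRect(cs),cv2.contourArea(cs))
    R=np.array([onplane(o[1][0],tuple(map(float,p[0])),66) for p in cs]); print(R.min(0),R.max(0))
    for px in((253,272),(346,272),(300,235)): print("rim",onplane(o[1][0],px,66).round())
E
python3 m.py
```

```text
A f [592.3 134.6 158.2] res 0.44
A b [623.2 139.2 165.7] res 0.16
B f [599.9  82.4 160. ] res 0.7
B b [635.1  86.7 155.9] res 1.2
C f [609.8  32.3 153.7] res 1.12
C b [640.   37.5 160.6] res 0.68
D 158 [616.4 -20.3 158. ] [650.2 -17.3 158. ]
C 158 [608.7  32.5 158. ] [641.6  37.8 158. ]
D 161 [615.2 -20.1 161. ] [648.7 -17.1 161. ]
C 161 [607.5  32.3 161. ] [640.1  37.5 161. ]
D 164 [613.9 -19.9 164. ] [647.1 -17.  164. ]
C 164 [606.3  32.  164. ] [638.6  37.2 164. ]
low rear end [460.  -42.4 179.3] res 0.05
low rear far [460.1  31.9 149.6] res 0.16
low flap end [453.3 -42.4 179.3] res 0.11
tall rear end [471.8 147.4 189.8] res 0.41
tall rear far [453.5 220.  160.1] res 0.89
tall flap end [466.  146.6 195.9] res 0.42
tall flap far [448.4 218.  185. ] res 0.64Traceback (most recent call last):
  File "m.py", line 24, in <module>
    cs=max(cv2.findContours(m,0,2)[0],key=cv2.contourArea); print("bowl bbox",cv2.boundingRect(cs),cv2.contourArea(cs))
ValueError: max() iterable argument is empty
```

```bash
python3 - <<'E'
from m import *
for z in (173,):
  for n,q in [("near",(la(526,372),lb(464,385))),("far",(la(527,85),lb(466,83))),("flap near",(la(502,372),lb(437,385)))]: print("low",n,[onplane(*s,z).round(1) for s in q])
for n,q in [("near",(ta(208,360),tb(694,358))),("far",(ta(133,55),tb(628,70))),("flap near",(ta(184,367),tb(672,370))),("flap far",(ta(107,55),tb(603,95)))]: print("tall",n,[onplane(*s,198).round(1) for s in q])
for k,px in((1,(253,272)),(1,(346,272)),(1,(300,235)),(1,(300,315))): print("rim",onplane(o[k][0],px,66).round())
hs=cv2.cvtColor(o[1][1],cv2.COLOR_RGB2HSV); print(hs[265,300],hs[300,300],hs[270,258],hs[270,240],hs[225,300])
m=((hs[...,0]>70)&(hs[...,0]<125)&(hs[...,1]>25)).astype(np.uint8); m[:222]=0;m[318:]=0;m[:,:235]=0;m[:,:][:,370:]=0
for cs in cv2.findContours(m,0,2)[0]:
    if cv2.contourArea(cs)>300: print(cv2.boundingRect(cs),cv2.minEnclosingCircle(cs))
ci=ctrl.camera_info("top")
for p in((314,232),(367,232),(340,207),(340,257)): print("top rim",onplane(ci,p,66).round())
E
```

```text
low near [array([459.8, -44.8, 173. ]), array([459.9, -43.3, 173. ])]
low far [array([460.6,  35.2, 173. ]), array([460.9,  30. , 173. ])]
low flap near [array([453.1, -44.8, 173. ]), array([452.8, -43.3, 173. ])]
tall near [array([471.4, 148.5, 198. ]), array([472.2, 150.9, 198. ])]
tall far [array([454.5, 216.9, 198. ]), array([456.2, 226.7, 198. ])]
tall flap near [array([465.6, 146.9, 198. ]), array([466.5, 147.5, 198. ])]
tall flap far [array([448.7, 216.9, 198. ]), array([449.9, 220.5, 198. ])]
rim [ 374. -167.   66.]
rim [ 518. -167.   66.]
rim [ 447. -105.   66.]
rim [ 445. -245.   66.]
[ 81  16 113] [90 16 62] [68 18 58] [ 19  43 130] [ 17  39 105]
top rim [ 443. -101.   66.]
top rim [ 447. -254.   66.]
top rim [ 518. -175.   66.]
top rim [ 373. -177.   66.]
```

```bash
cat > act.py <<'E'
from h import *
PEG={"A":(607.7,137),"B":(616.2,84.7),"C":(624,34.8),"D":(632,-18.4)}; PY=8.9; GZ=131; HI=345
FIN={"tall":((461.3,184,198),13.2),"low":((458,-6,173),-.5)}
BOWL=[(446,-162,95),(446,-190,105)]
v=lambda *p:np.array(p,float)
def pick(n):
    x,y=PEG[n]; R=down(PY)
    ctrl.move_to(v(x,y,HI-100),R); ctrl.servo_line(v(x,y,GZ),max_speed=200)
    f0=ctrl.read_ft_force()
    ctrl.gripper_close(5); ctrl.sleep(.15); w=ctrl.read_grip_width()*93; f=ctrl.read_grip_force()
    ctrl.gripper_close(30); ctrl.sleep(.15); w2=ctrl.read_grip_width()*93
    print(n,"w@5N",round(w,1),"f",round(float(f),1),"w@30N",round(w2,1),"ft",f0.round(1),(ctrl.read_ft_force()-f0).round(1))
    ctrl.servo_line(v(x,y,HI),max_speed=250); ctrl.sleep(.1)
    print(" lifted w",round(ctrl.read_grip_width()*93,1),"f",ctrl.read_grip_force(),"t",ctrl.read_time()); return w,w2
def clip(n,depth=24):
    (x,y,z),yaw=FIN[n]; zt=z-depth+45+(GZ-114)
    ctrl.move_to(v(x,y,HI),down(yaw)); ctrl.servo_line(v(x,y,zt),max_speed=120)
    print(" down ft",ctrl.read_ft_force().round(1)); ctrl.gripper_open(); ctrl.sleep(.2)
    ctrl.servo_line(v(x,y,HI),max_speed=250); print(" t",ctrl.read_time())
def drop(i):
    x,y,z=BOWL[i]
    ctrl.move_to(v(x,y,HI-60),down(0)); ctrl.servo_line(v(x,y,z),max_speed=200)
    print(" down ft",ctrl.read_ft_force().round(1)); ctrl.gripper_open(); ctrl.sleep(.3)
    ctrl.servo_line(v(x,y,HI-100),max_speed=250); print(" t",ctrl.read_time())
E
python3 - <<'E'
from act import *
pick("A")
cv2.imwrite("pics/p1.png",ctrl.get_image("scene")[80:300,120:440,::-1].repeat(2,0).repeat(2,1))
E
```

```text
A w@5N 38.5 f 5.0 w@30N 16.6 ft [-0.7 -0.4 -0.4] [ 0.4 -0.8  0.4]
 lifted w 16.8 f 29.978623688220978 t 9.3583
```

View pics/p1.png

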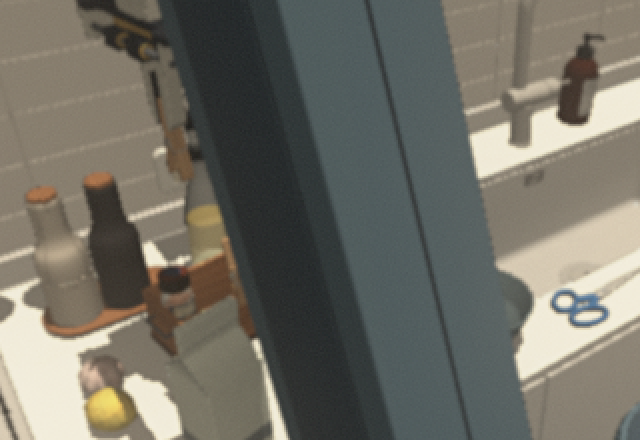

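Peg A is sound, at 38.5 mm under 5 N. The picture shows it hanging jaws down from the fingers near (178,150). I'll clip it to the tall carton and check.

```bash
python3 - <<'E'
from act import *
clip("tall")
w=pick("B")
im=ctrl.get_image("scene")[80:300,120:440,::-1].repeat(2,0).repeat(2,1); cv2.imwrite("pics/p2.png",im)
E
```

```text
down ft [-0.1 -1.1 -1.4]
 t 13.1833
B w@5N 17.1 f 5.0 w@30N 16.6 ft [-0.1  0.1  0.1] [-0.  -0.1  0.2]
 lifted w 16.2 f 29.99580681324005 t 17.5333
```

View pics/p2.png

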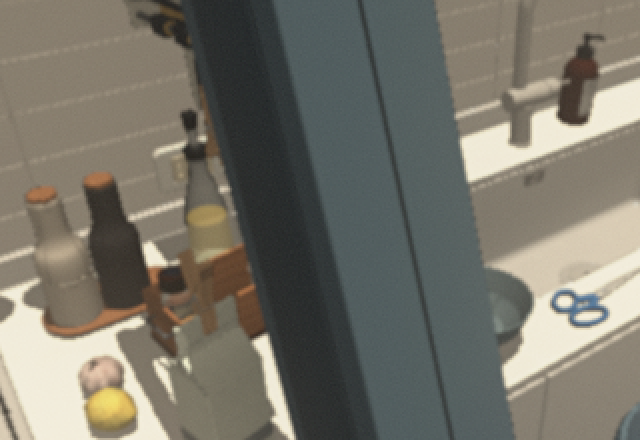

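The picture shows peg A standing clipped on the tall fin at about (200,290), with the carton upright. Peg B is slack (17 mm at 5 N) and is in the fingers near (207,120). B goes in the bowl, then I'll take C and D.

```bash
python3 - <<'E'
from act import *
drop(0)
sl=0; so=0
for n in "CD":
    w,w2=pick(n)
    if not 14<ctrl.read_grip_width()*93<20: print("bad grasp");break
    if w<22: drop(1)
    elif w>24: clip("low")
    else: print("unclear");break
ctrl.move_to(v(430,-50,HI+20),down(0)); ctrl.sleep(.3)
ci=ctrl.camera_info("wrist"); im=ctrl.get_image("wrist"); import pickle; pickle.dump((ci,im),open("e.pkl","wb"))
cv2.imwrite("pics/e1.png",im[...,::-1])
print(ctrl.read_time())
E
```

```text
down ft [ 0.5 -0.1  0. ]
 t 22.175
C w@5N 37.2 f 5.0 w@30N 17.1 ft [ 0.4 -0.2 -0.3] [-0.3  0.9 -0.3]
 lifted w 17.0 f 29.976648688316345 t 26.5667
 down ft [-0.9 -0.1 -0.6]
 t 30.7
D w@5N 17.5 f 5.0 w@30N 16.3 ft [0.5 0.3 0.4] [-0.5  0.7 -0.6]
 lifted w 16.7 f 29.99319612979889 t 35.0167
 down ft [ 0.4 -0.7 -0.5]
 t 39.375
40.4917
```

View pics/e1.png

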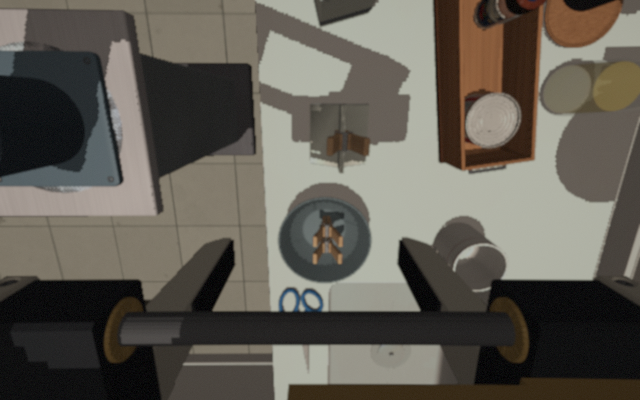

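The picture shows the caddy wall empty, both slack pegs in the bowl at about (328,238), and a peg on the low fin at (347,145). One last zoomed check of both fins and the bowl.

```bash
python3 - <<'E'
from act import *
import pickle
ci,im=pickle.load(open("e.pkl","rb"))
cr=lambda im,x,y,w,h,s:cv2.resize(im[y:y+h,x:x+w,::-1],(w*s,h*s),interpolation=cv2.INTER_CUBIC)
ctrl.move_to(v(440,150,HI+20),down(0)); ctrl.sleep(.3)
ci2=ctrl.camera_info("wrist"); i2=ctrl.get_image("wrist")
t=proj(ci2,[461,184,198]).astype(int); l=proj(ci2,[458,-6,173]).astype(int)
q=[(i2,t[0]-45,t[1]-65),(im,300,90)]
ctrl.move_joints(v(-76.593,14.817,87.949,0,77.235,-11.62))
s=ctrl.get_image("scene")
top=np.hstack([cr(i,max(x,0),max(y,0),90,100,3) for i,x,y in q]+[cr(im,280,190,80,100,3)])
bot=cr(s,180,190,195,72,4)
W=max(top.shape[1],bot.shape[1]); pad=lambda a:np.pad(a,((0,0),(0,W-a.shape[1]),(0,0)))
cv2.imwrite("pics/e2.png",np.vstack([pad(top),pad(bot)])); print(ctrl.read_time(),W)
E
```

```text
44.175 780
```

View pics/e2.png

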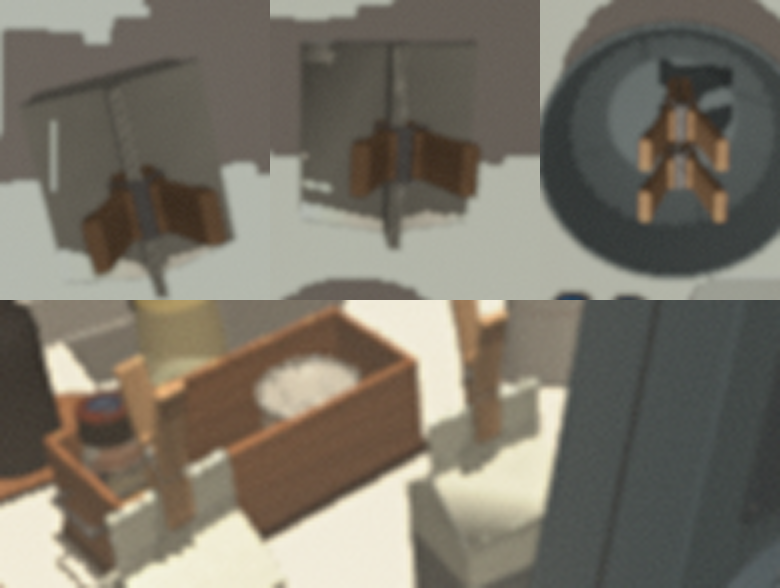

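Both fins are shut, with a peg well down near the middle of each: (150,210) tall, (400,155) low. Both slack pegs lie in the bowl at (683,150), so I'm handing in.

```bash
python3 -c "
from rig import ctrl
print(ctrl.hand_in())"
```

```text
the job is handed in; nothing more can be done
None
```

The job is handed in at about 44 s of the 72 s: the two sound pegs (1st and 3rd from the left) hold the tall and low cartons' fins shut, and the two slack pegs (2nd and 4th) are in the bowl; the judge's result was not shown.

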